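# Wedge the can stack tight in its clamp

### The job

The stack of flattened cans sits slack in the blue clamp. Pick up the ash wedge with the raised heel, lay it flat on the stack with its thin end pointing straight in under the middle of the clamp's bar, and push it in until it jams tight: a push of about 12 newtons, and not above 16, so as not to strain the plastic clamp. Leave it jammed there by itself, and leave everything else on the shelf where it is.

Things in the scene. Friction and masses are not known exactly. Their poses are not given: they have to be found in the camera images.
- wedge: ash wedge with a raised heel, 127 mm long (x), 34 mm wide (y), 90 g give or take 30 %, lying flat on the table. Origin: centre of the flat underside; +x points to the thin tip, z up. The ramp rises from the tip (x = +63.5 mm, 5 mm thick) to x = -31.5 mm (20 mm thick), about 1 in 6.3. Centre of mass about 15 mm behind the origin
- wedge_tip (a point): middle of the thin tip's lower edge, at x = +63.5 mm on the wedge; axes as the wedge's
- wedge_heel (a point): underside of the wedge's heel, at x = -47.5 mm on the wedge, axes as the wedge's. The heel is a block 32 mm long (x), 34 mm wide (y), 38 mm tall, centred over this point: grip it across its width; its flat back face is 16 mm behind this point
- clamp: blue plastic clamp frame fixed to the table: base 176 x 144 x 10 mm, two posts with 108 mm clear between them, and a crossbar on the posts, x = 0 to 34 mm, underside 62 mm and top 78 mm above the table. Origin: on the table under the middle of the bar's front face; +x is the way the wedge goes in, -x points out to the robot's side, y across, z up
- mouth (a point): middle of the bar's lower front edge, 62 mm above the table; axes as the clamp's. A wedge slid in on the stack first meets the bar with its tip 30 to 77 mm past this point, then tightens over the next 3 to 10 mm and stays by itself. Friction 0.6, 20 % either way. Held rigidly in the fingers it cannot settle on the stack: let go once it is started and push the back of its heel
- stack_front (a point): a point of the clamp, 52 mm above the table over the front end of the stack of flattened aluminium cans. The stack is 98 mm wide, x = -75 to +47 mm in the clamp's frame, flat on top; it cannot slide but gives straight down about 1 mm per 16 N. Its top is 45 to 52 mm above the table, different each time, so the gap under the bar is 10 to 17 mm: find it by feel
- amber_bottle: empty amber glass bottle, upright, 62 mm in diameter, 200 mm tall; leave alone. Origin: centre of its underside
- pet_bottle: empty clear PET bottle, upright, 64 mm in diameter, 210 mm tall, light (50 g); leave alone. Origin: centre of its underside
- egg_cup: white ceramic egg cup, 48 mm in diameter, 62 mm tall; leave alone. Origin: centre of its underside
- can: whole aluminium drinks can, upright, 66 mm in diameter, 115 mm tall, very light; leave alone. Origin: centre of its underside
- jar: glass jar, 70 mm in diameter, 90 mm tall; leave alone. Origin: centre of its underside
- offcut: plain square-edged ash block, 100 x 36 x 30 mm, no taper: not the wedge. It may lie in either of the two places, the wedge in the other; leave alone. Origin: centre of its underside
There are look-alikes about, which are no part of the job. What is shaped like the wedge but pink or white is not meant.

How it is judged (in metres and radians):
On the way, in this order (a step that is already met when the one before it is completed fails the run):
1. the wedge's thin end is started under the clamp's bar, flat on the stack and in line (y of wedge_tip in the frame of mouth between -0.025 and 0.025 m and z of wedge_tip in the frame of mouth between -0.025 and -0.005 m and angle between the x axis of wedge and the x axis of clamp, either way round below 0.2 rad and angle between wedge's own z axis and vertical below 0.12 rad and x of wedge_tip in the frame of mouth above 0.005 m), for 0.05 s.
2. the wedge is jammed between stack and bar (more than 5 N on the bar) and nothing but the clamp and stack holds it (y of wedge_tip in the frame of mouth between -0.025 and 0.025 m and z of wedge_tip in the frame of mouth between -0.025 and -0.005 m and angle between the x axis of wedge and the x axis of clamp, either way round below 0.2 rad and angle between wedge's own z axis and vertical below 0.12 rad and x of wedge_tip in the frame of mouth above 0.02 m and contact force between wedge and clamp above 5 N and contact force between the fingers and wedge below 0.1 N), for 0.3 s.
At the end, for the whole second after the job is handed in: The wedge lies at rest in the clamp, flat on the stack (tilt under 0.12 rad), in line with the clamp within 0.2 rad, its tip within 25 mm of the clamp's middle and at least 20 mm past the bar's front face, and by itself presses the bar with more than 5 N (y of wedge_tip in the frame of mouth between -0.025 and 0.025 m and z of wedge_tip in the frame of mouth between -0.025 and -0.005 m and angle between the x axis of wedge and the x axis of clamp, either way round below 0.2 rad and angle between wedge's own z axis and vertical below 0.12 rad and x of wedge_tip in the frame of mouth above 0.02 m and contact force between wedge and clamp above 5 N and linear speed of wedge below 0.01 m/s and angular speed of wedge below 0.1 rad/s); the robot touches nothing.
It fails at once if the wedge strains the clamp: more than 20 N between them (contact force between wedge and clamp above 20 N).
It fails at once if a bystander is moved by more than 30 mm (distance of any of amber_bottle, pet_bottle, egg_cup, can, jar, offcut from where it was at the start of the episode above 0.03 m).
It also fails if it takes over 61 s, if anything falls off the work surface, if the arm or the gripper's body presses on something with over 40 N, if the wrist force passes 120 N, or if a joint passes its speed limit or range.

### The arm

A 6-joint arm with a two-finger parallel gripper is mounted at the origin on the work surface. World frame = base frame: x ahead of the robot, y to its left, z up, the work surface at z = 0. Lengths are in m, angles in degrees, forces in N, time in s.
With the tool pointing down it reaches from about 0.4 to 0.825 m from the base axis. Payload 7 kg.
Tool frame: the origin (TCP) lies midway between the tips of the shut fingers; the grasp point (between the pads) lies 19 mm behind it; z points along the fingers, x is the direction in which the jaws open and shut, and the axes are right-handed (so a half turn about z gives the same grasp; the last joint's range is limited). The gripper opens to 88 mm and grips with 3 to 60 N. Pads are 19 mm wide; open, the fingers measure 130 mm over their backs; the gripper's body (78 mm by 193 mm) begins 47 mm behind the grasp point.
Start: joints at [16.507, 20.546, 0.682, 0, -70.136, -16.507], TCP at [0.675, -0, 0.227] pointing down, gripper open.
Joint ranges: [-176.03, 176.03], [-82.01, 121.73], [-58.28, 71.71], [-173.87, 95.51], [-174.79, -0.11], [-173.66, 173.66]. Speed limits (degrees/s): [136.94, 136.94, 172.46, 180, 180, 180].

### API

Orientations are given as [roll, pitch, yaw] about the fixed x, y, z axes, in that order (R = Rz(yaw) Ry(pitch) Rx(roll)).
In Python, from plant import * gives the robot as it stands. The module is installed in compiled form; this text tells all that it offers.
- The arm moves only by the shell command python3 -m pendant 'ROWS' [OPENING]. ROWS is JSON, a list that holds one entry, the list of rows, each a list of 6 numbers: the shift along the world's x, y, z in mm, then the turn, a rotation vector about the world's x, y, z in degrees. A call has 1 to 10 rows; each row is the pose to reach, as a shift and turn from the pose commanded when the call began; what a row does not reach only later rows make up. A row lasts 1/8 s, in which the tool goes at most 62.5 mm and 10.7 degrees, less where a joint would pass 70% of its speed; a pose out of reach is approached as far as the arm can. A call with a gripper value outside its range is refused whole. OPENING is the closure, from -1 (fully open) to 1 (shut), set as the call begins (- or left out, the last holds). The fingers move at their own pace and stop on an object; the grip force is fixed at half the most. Time passes only in rows, so rows that repeat a pose let the fingers close. It gives the time, the measured TCP pose, the force and the opening at its end, in the units of the state.
- get_obs(): the state, without advancing time (a new reading comes with each control period).
- snapshot(name): name is "scene" or "side" or "wrist"; returns a dict with "pixels" (384x512x3 uint8, red, green, blue), "depth" (384x512 float32, m along the optical axis (not along the pixel's ray), 0 where there is no reading), "fx", "fy", "cx", "cy" (pixels), "pose" (4x4, takes a point from camera to world coordinates); the wrist camera has in their place "tool_from_camera" (4x4, takes a point from camera to tool coordinates, whose origin is the TCP and whose axes are the tool frame's). Camera axes: x right, y down, z forward; pixel columns grow to the right and rows downward; lengths in m; the calibration is good to about 2 mm. A picture is of the moment at which its call begins: read the wrist's pose just before it.
- close_job(): hands the job in, once; it reports no verdict.
The state is a dict: "clock": time; "joint_pos": joint angles; "qvel": joint speeds; "tau": joint torques, N m; "tool_pos": TCP position; "orientation": TCP orientation; "force": force on the tool from outside, world axes, zero at the start; "moment": the same for the moment, N m; "opening": finger opening in m.
Only numpy, scipy, OpenCV 4.12 (cv2) and the standard library are available. Lean on these libraries where they do the work, as an engineer would, in place of code of your own. Each camera call takes 0.05 s, during which the arm holds its last target. There are 200 camera calls.

## Working session

There is one attempt and no reset: what is moved stays moved. The work goes in short steps, Python scripts to look and compute and a shell command to move; the robot and the scene stay as the last step left them, time stands still between calls to the robot, and variables do not carry over. Pictures are saved under pics/ and viewed, about 8 in all and at most 12, crops included, and the job is handed in when it is done.

```bash
mkdir -p pics && python3 - <<'E'
from plant import *
import cv2,numpy as np
print(get_obs())
for n in("scene","side"):
    s=snapshot(n); np.savez(n+".npz",**s); cv2.imwrite(f"pics/{n}0.png",s["pixels"][:,:,::-1])
    print(n,s["fx"],s["cx"],s["cy"],s["pose"].round(3).tolist())
E
```

```text
{'clock': 0.0, 'joint_pos': array([ 1.65080689e+01,  2.05915551e+01,  6.32127024e-01, -2.08614472e-02,
       -7.01362964e+01, -1.65051511e+01]), 'qvel': array([ 0.00747034, -0.02399469,  0.00707947,  0.11153213, -0.01451211,
        0.03511775]), 'tau': array([-8.00930356e-04, -5.82726967e+01,  2.93058443e+01,  6.99745238e+00,
        6.93249181e-03, -2.06530804e-04]), 'tool_pos': array([ 6.74489971e-01, -1.45557987e-05,  2.25606504e-01]), 'orientation': array([-1.79991605e+02, -9.73519899e-02,  1.79995806e+02]), 'force': array([ 0.13095428, -0.77824438,  0.24933407]), 'moment': array([-0.00541421, -0.00064879, -0.00149544]), 'opening': 0.08743005877999135}
scene 396.1282705089642 252.51372404455142 191.42020216818466 [[0.326, 0.685, -0.651, 1.333], [0.945, -0.248, 0.212, -0.259], [-0.017, -0.685, -0.729, 0.94], [0.0, 0.0, 0.0, 1.0]]
side 388.2366048832968 252.41053792314065 192.7837193829597 [[0.999, -0.035, 0.017, 0.503], [-0.035, -0.624, 0.78, -0.828], [-0.017, -0.78, -0.625, 0.744], [0.0, 0.0, 0.0, 1.0]]
```

View pics/scene0.png

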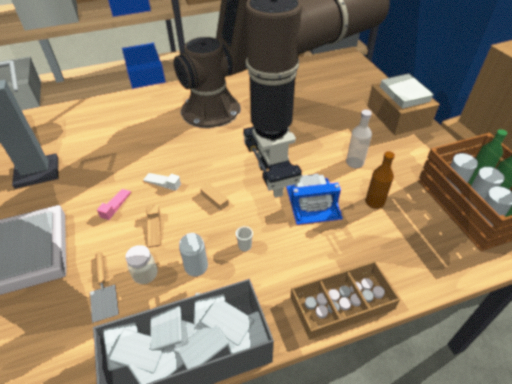

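View pics/side0.png

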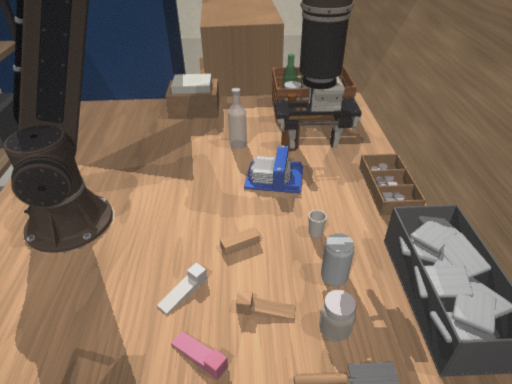

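The side view shows the ash wedge at about (265,307) with its heel at the left (248,303), and the offcut at (240,242). The clamp is at (275,172), with its open side to the left, toward the robot. Next I'll measure them from the depth images.

```bash
cat > h.py <<'E'
import numpy as np,cv2
def cloud(s,T=None):
    d=s["depth"];v,u=np.mgrid[:384,:512]
    P=np.stack([(u-s["cx"])/s["fx"]*d,(v-s["cy"])/s["fy"]*d,d],-1)
    T=s["pose"] if T is None else T
    return P@T[:3,:3].T+T[:3,3]
def rect(xy):
    (c,(w,h),a)=cv2.minAreaRect((xy*1000).astype(np.float32))
    return np.round(c,1),round(w,1),round(h,1),round(a,1)
E
python3 - <<'E'
from h import *
for n in("scene","side"):
    s=dict(np.load(n+".npz"));W=cloud(s);p=s["pixels"].astype(int);ok=s["depth"]>0
    print(n)
    blue=ok&(p[...,2]>p[...,0]+60)&(W[...,0]>.3)&(W[...,0]<1)&(abs(W[...,1])<.4)&(W[...,2]<.1)&(W[...,2]>-.01)
    B=W[blue]
    print("z hist",np.histogram(B[:,2],np.arange(-.01,.1,.005))[0])
    for a,b in((.004,.016),(.072,.084),(0,.09)):
        m=(B[:,2]>a)&(B[:,2]<b); 
        if m.sum()>5: print(a,b,m.sum(),rect(B[m,:2]),np.median(B[m,2]))
    # stack: non-blue points near the clamp
    for nm,box in(("wedge",(232,288,300,325)),("offcut",(215,228,265,256))) if n=="side" else (("wedge",(140,203,166,250)),("offcut",(195,184,233,213))):
        a,b,c,d=box;Q=W[b:d,a:c].reshape(-1,3);Q=Q[(Q[:,2]>.006)]
        print(nm,len(Q),rect(Q[:,:2]),"zmax",np.percentile(Q[:,2],98).round(4))
        H=Q[Q[:,2]>.03]; 
        if len(H)>4: print("  high",len(H),rect(H[:,:2]),np.median(H[:,2]))
    # obstacles heights grid
    m=ok&(W[...,2]>.045)&(W[...,2]<.25)&(W[...,0]>.3)&(W[...,0]<.95)&(W[...,1]>-.5)&(W[...,1]<.3)
    k,l,st,c=cv2.connectedComponentsWithStats(m.astype(np.uint8))
    for i in range(1,k):
        if st[i,4]>60: Q=W[l==i]; print("obj",c[i].round(),Q.min(0).round(3),Q.max(0).round(3))
E
```

```text
scene
z hist [  0   1   8 348 234  30  39  54   9  15  14  22  18  16  26  44  78 323
  40   0   0]
0.004 0.016 595 (array([600.8, 176.4]), 141.7, 171.5, 79.4) 0.009603847774396712
0.072 0.084 419 (array([615.2, 172.5]), 141.4, 37.4, 79.1) 0.07749124998804957
0 0.09 1318 (array([600.4, 175.6]), 141.9, 172.3, 78.8) 0.024900107005893957
wedge 472 (array([ 904.5, -310.8]), 859.8, 73.1, 2.0) zmax 0.0904
  high 132 (array([ 904.5, -310.9]), 859.8, 72.6, 2.0) 0.03761786280494844
offcut 387 (array([ 887.2, -163.3]), 81.0, 908.2, 82.9) zmax 0.0329
  high 93 (array([ 889.9, -164.8]), 77.0, 902.6, 82.8) 0.031088905442446246
obj [315. 190.] [0.524 0.1   0.045] [0.648 0.246 0.084]
obj [244. 234.] [ 0.665 -0.101  0.045] [ 0.714 -0.055  0.065]
obj [192. 250.] [ 0.678 -0.26   0.045] [ 0.745 -0.195  0.119]
obj [139. 261.] [ 0.651 -0.399  0.045] [ 0.718 -0.331  0.094]
obj [335. 279.] [ 0.88  -0.02   0.045] [0.949 0.222 0.055]
obj [171. 324.] [ 0.847 -0.48   0.045] [ 0.95  -0.119  0.123]
side
z hist [  0   0   2 162 189   7  36  12   0   0   0   0   0   0   5  13  14 228
  29   0   0]
0.004 0.016 355 
[... 232 characters left out ...]
rray([ 495.6, -559. ]), 528.3, 126.3, 80.3) zmax 0.0405
  high 225 (array([ 487.8, -559.1]), 537.6, 35.3, 89.4) 0.038216338631320124
offcut 630 (array([ 467.4, -454. ]), 744.6, 101.8, 87.6) zmax 0.0336
  high 261 (array([ 468.1, -455. ]), 743.0, 97.7, 87.8) 0.031150072566000775
obj [334. 142.] [ 0.717 -0.014  0.227] [0.734 0.011 0.25 ]
obj [273. 164.] [0.521 0.098 0.045] [0.646 0.243 0.085]
obj [379. 179.] [ 0.878 -0.022  0.045] [0.95  0.222 0.054]
obj [444. 290.] [ 0.843 -0.482  0.045] [ 0.95  -0.118  0.124]
obj [317. 217.] [ 0.664 -0.106  0.045] [ 0.71  -0.056  0.066]
obj [338. 253.] [ 0.674 -0.263  0.045] [ 0.738 -0.198  0.119]
obj [338. 310.] [ 0.647 -0.403  0.045] [ 0.716 -0.338  0.094]
```

```bash
python3 - <<'E'
from h import *
for n in("scene","side"):
    s=dict(np.load(n+".npz"));W=cloud(s);X,Y,Z=W[...,0],W[...,1],W[...,2];p=s["pixels"].astype(int)
    print(n)
    u0,v0,u1,v1=(232,288,300,325) if n=="side" else (140,203,166,250)
    m=np.zeros(Z.shape,bool);m[v0:v1,u0:u1]=1;m&=(s["depth"]>0)&(Z<.05)&(X>.35)&(X<.7)&(Y<-.2)&(Y>-.45)
    for lo in(.005,.008,.03):
        k,l,st,c=cv2.connectedComponentsWithStats((m&(Z>lo)).astype(np.uint8));i=1+st[1:,4].argmax();Q=W[l==i]
        print("wedge",lo,len(Q),rect(Q[:,:2]),np.median(Q[:,2]).round(4))
    # stack top, non-blue inside clamp frame
    a=np.radians(-11);ex=np.array([np.cos(a),np.sin(a)]);ey=np.array([-ex[1],ex[0]])
    D=W[...,:2]-[.5975,.1752];cx=D@ex;cy=D@ey
    q=(Z>.03)&(Z<.065)&(cx>-.07)&(cx<-.01)&(abs(cy)<.045);print("stack z",q.sum(),np.percentile(Z[q],[10,50,90]).round(4))
    b=(p[...,2]>p[...,0]+60)&(Z>.073)&(Z<.083)&(abs(cx)<.1)&(abs(cy)<.1)
    print("bar cx",np.percentile(cx[b],[2,98]).round(4),"cy",np.percentile(cy[b],[1,99]).round(4))
    for nm,px in (("amber",(376,203)),("pet",(356,162))) if n=="scene" else (("pet",(238,145)),):
        r=s["pose"][:3,:3]@[(px[0]-s["cx"])/s["fx"],(px[1]-s["cy"])/s["fy"],1];o=s["pose"][:3,3];print(nm,(o-r*o[2]/r[2]).round(3))
E
```

```text
scene
wedge 0.005 448 (array([ 537.4, -314.6]), 34.1, 126.9, 80.8) 0.0151
wedge 0.008 388 (array([ 530.3, -313.3]), 34.0, 112.4, 81.1) 0.0166
wedge 0.03 100 (array([ 491.9, -306.4]), 30.6, 34.2, 81.7) 0.0367
stack z 254 [0.047  0.0496 0.0519]
bar cx [0.0022 0.0357] cy [-0.069   0.0696]
amber [ 0.672  0.363 -0.   ]
pet [0.483 0.398 0.   ]
side
wedge 0.005 969 (array([ 536.7, -317.6]), 37.3, 126.4, 81.4) 0.0155
wedge 0.008 835 (array([ 532.6, -316.9]), 37.3, 118.0, 81.4) 0.0171
wedge 0.03 218 (array([ 490.4, -309.6]), 35.3, 32.1, 80.3) 0.0382
stack z 379 [0.0384 0.0499 0.0517]
bar cx [0.0006 0.0319] cy [-0.0716  0.0687]
pet [0.48  0.381 0.   ]
```

```bash
python3 -m pendant '[[[-20,-34,-8,0,0,9],[-41,-69,-17,0,0,18],[-62,-103,-26,0,0,27],[-82,-137,-35,0,0,36],[-103,-172,-44,0,0,45],[-123,-206,-53,0,0,54],[-144,-240,-62,0,0,63],[-164,-275,-71,0,0,72],[-185,-309,-80,0,0,81],[-185,-309,-80,0,0,81]]]' -1
python3 - <<'E'
from plant import *
import cv2
from h import *
from scipy.spatial.transform import Rotation as R
o=get_obs();s=snapshot("wrist");cv2.imwrite("pics/w1.png",s["pixels"][:,:,::-1])
T=np.eye(4);T[:3,:3]=R.from_euler("xyz",o["orientation"],degrees=True).as_matrix();T[:3,3]=o["tool_pos"]
W=cloud(s,T@s["tool_from_camera"]);Z=W[...,2];m=(s["depth"]>0)&(abs(W[...,0]-.53)<.15)&(abs(W[...,1]+.31)<.05)&(Z<.045)
print(o["tool_pos"],o["orientation"],o["joint_pos"])
for lo in(.006,.03):
    k,l,st,c=cv2.connectedComponentsWithStats((m&(Z>lo)).astype(np.uint8));i=1+st[1:,4].argmax();Q=W[l==i]
    print(lo,len(Q),rect(Q[:,:2]),np.median(Q[:,2]))
E
```

```text
clock: 1.35
tool_pos: [0.4877, -0.3105, 0.1454]
orientation: [179.9, 0.0, -99.1]
force: [0.3, 0.7, -0.0]
opening: 0.0874
[ 0.4877253  -0.31049873  0.14536549] [ 1.79855573e+02  2.37712206e-02 -9.90550351e+01] [-1.31171930e+01  1.53798783e+01 -1.80501319e+01 -1.61257422e-02
 -5.67157386e+01  9.40710548e+01]
0.006 3977 (array([ 537.6, -317.6]), 33.8, 125.6, 80.2) 0.015551222623100158
0.03 1035 (array([ 491.4, -309.5]), 34.0, 31.4, 81.0) 0.0378889200699829
```

View pics/w1.png

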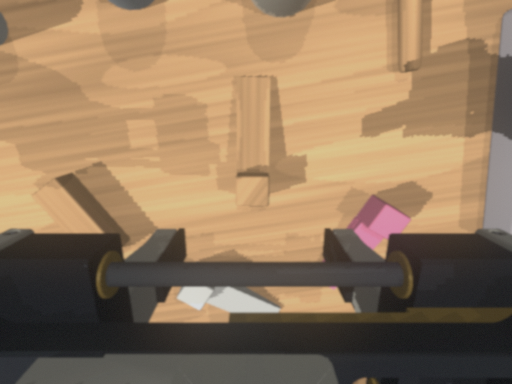

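The wrist view shows the wedge in the middle, with its tip at (253,77) and its heel at (253,190), both between the fingers. The wrist measurement agrees with the outer cameras, so I'll descend and grip.

```bash
python3 -m pendant '[[[2,1,-45,0,0,0],[2,1,-90,0,0,0],[2,1,-120,0,0,0],[2,1,-134,0,0,0],[2,1,-134,0,0,0]]]' -1 && python3 -m pendant '[[[0,0,0,0,0,0],[0,0,0,0,0,0],[0,0,0,0,0,0],[0,0,0,0,0,0],[0,0,0,0,0,0],[0,0,0,0,0,0]]]' 1
```

```text
clock: 2.02
tool_pos: [0.4921, -0.3076, 0.0121]
orientation: [179.9, 0.0, -99.0]
force: [0.1, -0.3, 0.1]
opening: 0.0876
clock: 2.78
tool_pos: [0.4919, -0.3081, 0.0126]
orientation: [180.0, -0.0, -99.0]
force: [-0.1, 0.5, 1.4]
opening: 0.034
```

```bash
python3 -m pendant '[[[0,0,40,0,0,0],[0,0,90,0,0,0],[-5,40,120,0,0,0],[-7,95,130,0,0,0],[-10,150,130,0,0,0],[-14,205,130,0,0,0],[-17,260,130,0,0,0],[-20,315,130,0,0,0],[-23,370,130,0,0,-1],[-26,420,130,0,0,-2]]]' && python3 -m pendant '[[[-2,45,0,0,0,0],[-5,80,0,0,0,0],[-5,90,0,0,0,0],[-5,90,0,0,0,0]]]'
python3 - <<'E'
from plant import *
import cv2
from h import *
from scipy.spatial.transform import Rotation as R
o=get_obs();s=snapshot("wrist");cv2.imwrite("pics/w2.png",s["pixels"][:,:,::-1])
T=np.eye(4);T[:3,:3]=R.from_euler("xyz",o["orientation"],degrees=True).as_matrix();T[:3,3]=o["tool_pos"]
W=cloud(s,T@s["tool_from_camera"]);X,Y,Z=W[...,0],W[...,1],W[...,2];p=s["pixels"].astype(int);ok=s["depth"]>0
print(o["tool_pos"],o["orientation"],o["force"])
b=ok&(p[...,2]>p[...,0]+50)&(X>.4)&(X<.8)&(Y>0)&(Y<.35)
for lo,hi in((.005,.015),(.07,.085)):
    Q=W[b&(Z>lo)&(Z<hi)];print("blue",lo,len(Q),rect(Q[:,:2]),np.median(Q[:,2]).round(4))
a=np.radians(-11);ex=np.array([np.cos(a),np.sin(a)]);ey=np.array([-ex[1],ex[0]])
D=W[...,:2]-[.598,.175];cx=D@ex;cy=D@ey
q=ok&(Z>.04)&(Z<.06)&(cx>-.07)&(cx<-.005)&(abs(cy)<.045);print("stack z",q.sum(),np.percentile(Z[q],[10,50,90]).round(4))
b&=(Z>.07)&(Z<.085);print("bar cx,cy",np.percentile(cx[b],[1,99]),np.percentile(cy[b],[1,99]))
w=ok&(Z>.1)&(Z<.22)&(cx>-.16)&(cx<.02)&(abs(cy)<.04);w[230:]=0;Q=W[w];print("wedge",len(Q),rect(Q[:,:2]),rect(np.c_[cx[w],cy[w]]))
E
```

```text
clock: 4.03
tool_pos: [0.4655, 0.1139, 0.1427]
orientation: [-180.0, 0.0, -101.0]
force: [1.3, 0.5, -0.0]
opening: 0.0336
clock: 4.53
tool_pos: [0.4607, 0.2021, 0.1423]
orientation: [180.0, -0.0, -100.9]
force: [-0.9, 0.1, -0.7]
opening: 0.0337
[0.46070509 0.20206722 0.1422768 ] [ 1.79972457e+02 -3.16131673e-02 -1.00948797e+02] [-0.88206387  0.12385203 -0.67476782]
blue 0.005 4118 (array([560.7, 183.8]), 141.9, 102.3, 79.2) 0.01
blue 0.07 5528 (array([605.3, 174.9]), 143.0, 16.5, 79.0) 0.0779
stack z 4254 [0.0487 0.0497 0.0506]
bar cx,cy [-0.00080909  0.01486764] [-0.06849718  0.07066556]
wedge 10390 (array([519.6, 190.2]), 64.7, 100.5, 79.2) (array([-79.9,  -0. ]), 100.5, 64.7, 0.2)
```

View pics/w2.png

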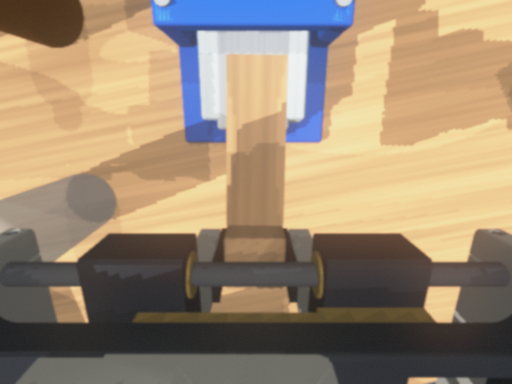

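The wrist view shows the wedge held square to the clamp, with its tip at (257,55) just short of the bar and the stack below it. The stack top reads 49.7 mm, so first contact should come with the tip about 46 mm in. I'll lower by feel.

```bash
python3 -m pendant '[[[0,0,-40,0,0,0],[0,0,-65,0,0,0],[0,0,-77,0,0,0],[0,0,-77,0,0,0],[0,0,-77,0,0,0]]]' && python3 -m pendant '[[[0,0,-1,0,0,0],[0,0,-1,0,0,0]]]' && python3 -m pendant '[[[0,0,-1,0,0,0],[0,0,-1,0,0,0]]]'
```

```text
clock: 5.2
tool_pos: [0.4616, 0.2022, 0.0665]
orientation: [-179.9, 0.1, -101.0]
force: [0.6, -0.6, -0.5]
opening: 0.0336
clock: 5.45
tool_pos: [0.4612, 0.2022, 0.0651]
orientation: [-180.0, 0.0, -101.0]
force: [0.5, 0.2, -0.9]
opening: 0.034
clock: 5.7
tool_pos: [0.4609, 0.202, 0.0636]
orientation: [180.0, -0.0, -101.0]
force: [0.5, -0.0, -1.0]
opening: 0.0337
```

```bash
python3 -m pendant '[[[0,0,-0.7,0,0,0],[0,0,-0.7,0,0,0]]]' && python3 -m pendant '[[[0,0,-0.7,0,0,0],[0,0,-0.7,0,0,0]]]'
```

```text
clock: 5.95
tool_pos: [0.4609, 0.2019, 0.0627]
orientation: [180.0, -0.0, -101.0]
force: [-0.0, -0.7, -1.4]
opening: 0.0338
clock: 6.2
tool_pos: [0.461, 0.202, 0.0622]
orientation: [-180.0, 0.0, -101.0]
force: [-1.2, -0.8, 1.7]
opening: 0.0339
```

Contact is at TCP z ≈ 62.4 mm, which agrees with a stack top of about 49.8 mm. Next I slide it in 50 mm along clamp x, which puts the tip about 20 mm past the bar.

```bash
python3 -m pendant '[[[6,-1.2,0.5,0,0,0],[14,-2.7,0.5,0,0,0],[22,-4.3,0.5,0,0,0],[30,-5.8,0.5,0,0,0],[38,-7.4,0.5,0,0,0],[45,-8.8,0.5,0,0,0],[49,-9.5,0.5,0,0,0],[49,-9.5,0.3,0,0,0],[49,-9.5,0.3,0,0,0]]]'
```

```text
clock: 7.32
tool_pos: [0.5099, 0.1925, 0.0625]
orientation: [-180.0, 0.0, -101.0]
force: [-0.4, -0.2, -1.6]
opening: 0.0337
```

```bash
python3 -m pendant '[[[0,0,0,0,0,0],[0,0,0,0,0,0],[0,0,0,0,0,0],[0,0,0,0,0,0],[0,0,0,0,0,0],[0,0,0,0,0,0]]]' -1 && python3 -m pendant '[[[-10,2,0,0,0,0],[-22,4.3,0,0,0,0],[-34,6.6,0,0,0,0],[-41,8,0,0,0,0],[-41,8,-5,0,0,0],[-41,8,-5,0,0,0]]]' && python3 -m pendant '[[[0,0,0,0,0,0],[0,0,0,0,0,0],[0,0,0,0,0,0],[0,0,0,0,0,0],[0,0,0,0,0,0],[0,0,0,0,0,0],[0,0,0,0,0,0],[0,0,0,0,0,0]]]' 1
python3 - <<'E'
from plant import *
import cv2
from h import *
s=snapshot("side");c=cv2.resize(s["pixels"][120:210,200:340],None,fx=5,fy=5)
cv2.imwrite("pics/s3.png",c[:,:,::-1])
E
```

```text
clock: 8.07
tool_pos: [0.51, 0.1925, 0.0624]
orientation: [180.0, -0.0, -101.0]
force: [-0.2, 0.1, 0.4]
opening: 0.0854
clock: 8.82
tool_pos: [0.4689, 0.2004, 0.0571]
orientation: [180.0, -0.0, -101.0]
force: [0.1, 0.5, -0.2]
opening: 0.0877
clock: 9.82
tool_pos: [0.469, 0.2005, 0.0575]
orientation: [-180.0, -0.0, -101.0]
force: [-0.4, -1.0, -0.8]
opening: 0.013
```

View pics/s3.png

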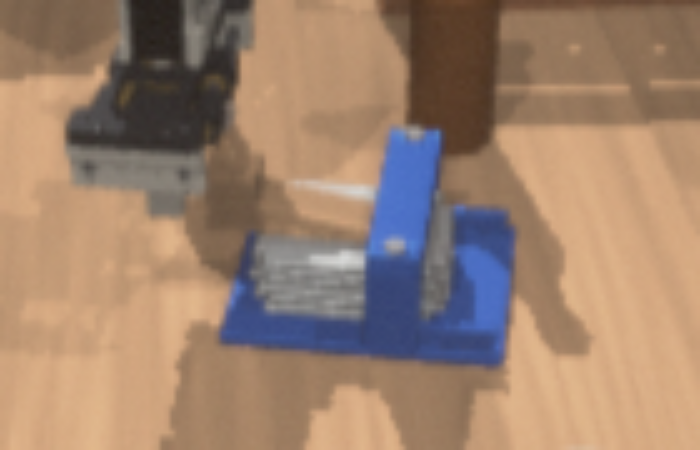

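The side view shows the wedge lying flat on the stack, with its tip under the bar and its heel at about (230,195). The fingers are behind the heel at (165,200). Next I close in on the heel.

```bash
python3 -m pendant '[[[0,0,0,0,0,0],[2,-0.4,0,0,0,0],[4,-0.8,0,0,0,0],[6,-1.2,0,0,0,0],[8,-1.6,0,0,0,0],[10,-1.9,0,0,0,0],[12,-2.3,0,0,0,0],[14,-2.7,0,0,0,0],[16,-3.1,0,0,0,0],[16,-3.1,0,0,0,0]]]' 1 && python3 -m pendant '[[[2,-0.4,0,0,0,0],[4,-0.8,0,0,0,0],[6,-1.2,0,0,0,0],[8,-1.6,0,0,0,0],[10,-1.9,0,0,0,0],[12,-2.3,0,0,0,0],[12,-2.3,0,0,0,0]]]'
```

```text
clock: 11.12
tool_pos: [0.4852, 0.1974, 0.0574]
orientation: [-180.0, 0.0, -101.0]
force: [0.3, -0.6, 0.3]
opening: 0.0006
clock: 12.0
tool_pos: [0.4972, 0.1951, 0.0575]
orientation: [-180.0, 0.0, -101.0]
force: [-0.4, -0.3, -0.5]
opening: 0.0006
```

```bash
for i in 1 2; do python3 -m pendant '[[[1,-0.2,0,0,0,0],[2,-0.4,0,0,0,0],[3,-0.6,0,0,0,0],[3,-0.6,0,0,0,0]]]'; done
python3 - <<'E'
from plant import *
import cv2
from h import *
from scipy.spatial.transform import Rotation as R
o=get_obs();s=snapshot("wrist");cv2.imwrite("pics/w4.png",s["pixels"][:,:,::-1])
E
```

```text
clock: 12.5
tool_pos: [0.5001, 0.1945, 0.0575]
orientation: [-180.0, 0.0, -101.0]
force: [0.5, 1.2, -0.2]
opening: 0.0003
clock: 13.0
tool_pos: [0.5031, 0.1939, 0.0575]
orientation: [-180.0, 0.0, -101.0]
force: [-0.5, 0.1, 0.3]
opening: 0.0003
```

View pics/w4.png

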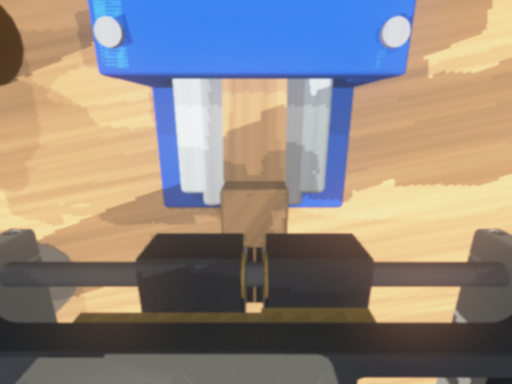

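The wedge is straight and centred under the bar, with its heel at (255,210) and the shut fingers against its back. I'll continue in small steps and watch the force.

```bash
for i in 1 2 3 ; do python3 -m pendant '[[[1,-0.2,0,0,0,0],[2,-0.4,0,0,0,0],[2,-0.4,0,0,0,0]]]' | grep -E "tool_pos|force"; done
```

```text
tool_pos: [0.5051, 0.1935, 0.0574]
force: [0.1, -0.3, -0.7]
tool_pos: [0.5069, 0.193, 0.0574]
force: [-0.7, 0.8, 0.1]
tool_pos: [0.5084, 0.1925, 0.0573]
force: [-4.2, 0.7, 1.2]
```

```bash
for i in 1 2; do python3 -m pendant '[[[0.5,-0.1,0,0,0,0],[0.5,-0.1,0,0,0,0],[0.5,-0.1,0,0,0,0]]]' | grep -E "tool_pos|force"; done
```

```text
tool_pos: [0.5087, 0.1924, 0.0572]
force: [-6.4, 1.4, 1.1]
tool_pos: [0.509, 0.1922, 0.0572]
force: [-6.2, 2.1, 2.5]
```

```bash
for i in 1 2; do python3 -m pendant '[[[0.5,-0.1,0,0,0,0],[0.5,-0.1,0,0,0,0],[0.5,-0.1,0,0,0,0]]]' | grep -E "tool_pos|force"; done; python3 - <<'E'
from plant import *
import numpy as np
f=[]
for i in range(6): f.append(get_obs()["force"]); snapshot("side")
print(np.mean(f,0))
E
```

```text
tool_pos: [0.5093, 0.1921, 0.0571]
force: [-6.9, 2.4, 1.5]
tool_pos: [0.5097, 0.192, 0.0571]
force: [-8.2, 2.2, 2.5]
[-7.94272595  2.36924808  2.62344389]
```

```bash
for i in 1 2; do python3 -m pendant '[[[0.5,-0.1,0,0,0,0],[0.5,-0.1,0,0,0,0],[0.5,-0.1,0,0,0,0]]]' | grep -E "tool_pos|force"; done; python3 - <<'E'
from plant import *
import numpy as np
f=[]
for i in range(6): f.append(get_obs()["force"]); snapshot("side")
f=np.mean(f,0);print(f,-f@[.982,-.191,0])
E
```

```text
tool_pos: [0.51, 0.1919, 0.057]
force: [-9.1, 2.1, 3.1]
tool_pos: [0.5103, 0.1917, 0.057]
force: [-9.3, 2.9, 2.7]
[-9.33668248  3.05758198  3.22815653] 9.75262035386665
```

```bash
for i in 1 2 3; do python3 -m pendant '[[[0.5,-0.1,0,0,0,0],[0.5,-0.1,0,0,0,0],[0.5,-0.1,0,0,0,0]]]' | grep -E "tool_pos|force"; done; python3 - <<'E'
from plant import *
import numpy as np
f=[]
for i in range(6): f.append(get_obs()["force"]); snapshot("side")
f=np.mean(f,0);print(f,-f@[.982,-.191,0])
E
```

```text
tool_pos: [0.5106, 0.1916, 0.057]
force: [-10.1, 2.3, 4.0]
tool_pos: [0.5109, 0.1915, 0.057]
force: [-11.5, 3.2, 3.7]
tool_pos: [0.5112, 0.1913, 0.0569]
force: [-11.6, 3.2, 5.0]
[-12.05570686   3.45739616   4.36749141] 12.499066806275033
```

The push is 12.5 N, which is on target. I'll back straight off, raise the arm and check.

```bash
python3 -m pendant '[[[-3,0.6,0,0,0,0],[-8,1.6,0,0,0,0],[-18,3.5,0,0,0,0],[-30,6,0,0,0,0],[-30,6,20,0,0,0],[-30,6,60,0,0,0],[-30,6,85,0,0,0],[-30,6,85,0,0,0],[-30,6,85,0,0,0]]]'
python3 - <<'E'
from plant import *
import cv2
from h import *
from scipy.spatial.transform import Rotation as R
o=get_obs();s=snapshot("wrist")
T=np.eye(4);T[:3,:3]=R.from_euler("xyz",o["orientation"],degrees=True).as_matrix();T[:3,3]=o["tool_pos"]
W=cloud(s,T@s["tool_from_camera"]);Z=W[...,2]
a=np.radians(-11);ex=np.array([np.cos(a),np.sin(a)]);ey=np.array([-ex[1],ex[0]])
D=W[...,:2]-[.598,.175];cx=D@ex;cy=D@ey
m=(s["depth"]>0)&(Z>.08)&(Z<.095)&(cx>-.14)&(cx<-.03)&(abs(cy)<.04)
print("heel in clamp",m.sum(),rect(np.c_[cx[m],cy[m]]),np.percentile(Z[m],[5,50,95]))
cv2.imwrite("pics/w5.png",s["pixels"][:,:,::-1])
# bystanders: compare side/scene with start
for n in("scene","side"):
    s2=snapshot(n);s0=dict(np.load(n+".npz"));W0,W1=cloud(s0),cloud(s2)
    for nm,c,r in(("egg",(.688,-.08),.03),("can",(.707,-.23),.045),("jar",(.683,-.37),.045)):
        f=lambda W:(lambda q:W[q].mean(0).round(4))((abs(W[...,0]-c[0])<r)&(abs(W[...,1]-c[1])<r)&(W[...,2]>.04))
        print(n,nm,f(W0),f(W1))
    cv2.imwrite(f"pics/{n}5.png",s2["pixels"][:,:,::-1])
E
```

```text
clock: 19.58
tool_pos: [0.4827, 0.1977, 0.1421]
orientation: [180.0, -0.0, -101.0]
force: [0.0, -0.4, -0.4]
opening: 0.0005
heel in clamp 1822 (array([-60.7,  -1. ]), 31.6, 34.0, 0.1) [0.08582562 0.08718303 0.08833817]
scene egg [ 0.6871 -0.0759  0.0896] [ 0.6883 -0.0781  0.0535]
scene can [ 0.7226 -0.2282  0.095 ] [ 0.7227 -0.228   0.095 ]
scene jar [ 0.6945 -0.3636  0.0765] [ 0.6945 -0.3637  0.0765]
side egg [ 0.6843 -0.074   0.159 ] [ 0.6871 -0.0803  0.0529]
side can [ 0.7029 -0.2434  0.0929] [ 0.7029 -0.2434  0.0927]
side jar [ 0.6775 -0.3783  0.0775] [ 0.6775 -0.3783  0.0775]
```

View pics/w5.png

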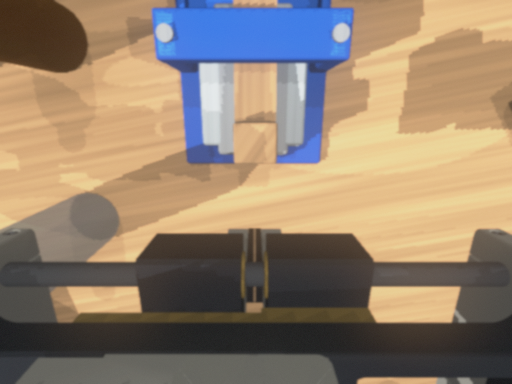

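View pics/scene5.png

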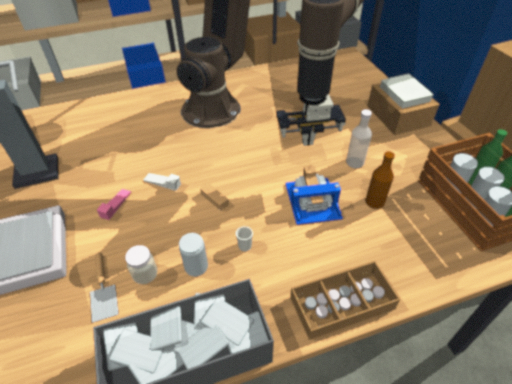

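The heel sits at clamp x −60.7 mm, which puts the tip about 50 mm past the bar. The wedge is 1 mm off centre and in line. It went in about 4 mm after first contact, so it should hold roughly 10 N on the bar. The arm is clear and nothing else has moved, so I'm handing in.

```bash
python3 -c "from plant import *;close_job()"
```

```text
the job is handed in; nothing more can be done
```

The ash wedge is jammed under the middle of the clamp's bar and the job is handed in; `close_job()` reports no verdict. I gripped it by the heel, lowered it onto the stack by feel, slid it in about 20 mm and let go. Then I pushed the back of the heel with shut fingers to a mean of 12.5 N along the clamp, and backed off at about 19.6 s on the robot's clock.

**Last checks, from the wrist camera with the arm clear:**
- **Position:** the tip is about 50 mm past the bar's front face and about 1 mm off centre. It is in line within about 0.2°.
- **Flatness:** the heel top reads level at about 87 mm, which fits the wedge lying flat on the stack. The stack top measured about 49.8 mm.
- **Force on the bar:** I could not measure this directly. From about 4 mm of travel after first contact and the stack's stiffness, I estimate about 10 N.
- **Downward drag:** while pushing, the fingers also dragged down on the heel with about 4 N.

**Bystanders:**
- The can and jar measure the same as at the start.
- The egg cup's averages differ because the gripper was in the starting view. In the last picture it stands where it was.
- I checked the two bottles and the offcut only by eye, and they look unmoved.

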